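# Put the silver scoop away and click the sweets box shut

## Task

Lay the silver tea scoop flat on the floor of the open black lacquered box, then swing the sprung lid over and press its far edge (opposite the hinge) down past the catch until it clicks, so that it stays shut when you let go. Press by feel and no harder than the catch needs: the lacquer cracks if it is forced. Leave the bowl, the trivet and the caddy where they stand.

Things in the scene. Friction and masses are not known exactly. Their poses are not given: they have to be found in the camera images.
- sweets_box: Black lacquered box, fixed: outside 140 (its x) x 110 (y) x 45 mm high, walls and floor 5 mm, red inside. Origin: centre of the underside, z up. Lid hinged along the top of the +x wall; brass catch outside the middle of the -x wall, up to 25 mm out and under 60 mm high. Box, lid and catch crack if the hand presses on them with more than 20 N.
- lid (a joint): Lid angle in rad: 0 level with the rim, 1.8 to 2.0 wide open (start), 0.00 to 0.10 latched. A spring drives it open from any angle (some 2.6 N at the free edge when nearly shut, under 1 N wide open): unlatched, it swings open. Plate 145 mm from hinge to free edge, 118 mm wide, 7 mm thick, 13 mm skirt under three edges. The height at which the catch engages differs by up to 12 mm and is not told.
- lid_press (a point): Middle of the gold bar on the lid's outer face, 8 mm in from the free edge, 137 mm from the hinge: press here. Turns with the lid, z out of that face. Pressed here the force climbs from 2 N to 9 to 12 N over some 6 mm, then drops to about 0 as the pawl snaps over (the click); follow it 1 to 3 mm further to the hard stop, where force rises again, to be sure. Halfway to the hinge it takes twice the force.
- lid_hinge (a point): Middle of the lid's hinge line, at the top of the box's +x wall (45 mm above the underside); the hinge line runs along the box's y axis. With joint angle a, the plate runs from here along (-cos a, 0, sin a) in the box's axes, and its outer face looks along (sin a, 0, cos a), 7 mm off the hinge line.
- scoop: Silver tea scoop, 60 g, lying loose on the dark rest: straight handle 10 mm wide and 12 mm high along its x axis, from x = -47 mm (ball end, 14 mm thick) to x = 20 mm, then an open shovel 34 mm wide, 12 mm high to x = 56 mm. Origin on the underside, z up.
- scoop_grip (a point): Point on the scoop's handle near its balance point, at x = 0 of the scoop, 6 mm above its underside: grip here across the handle (10 mm, closing along the scoop's y).
- scoop_rest: Dark wooden slab 140 x 70 x 12 mm, fixed to the shelf, on which the scoop lies. Origin at the centre of the underside.
- oribe_bowl: Green bowl, 110 mm across, 65 mm high, loose; leave alone. Origin at the centre of its foot.
- iron_trivet: Black iron trivet ring on three feet, 110 mm across, 25 mm high (30 mm at most), loose; leave alone. Origin under its centre.
- tea_caddy: Dark red lacquered tea caddy, 68 mm across, 66 mm high, loose; leave alone. Origin at the centre of its foot.
Things that resemble listed ones, but are neither listed nor needed, are in the scene too. What is meant by the scoop is not turquoise, and is the smaller of those in its own colour.

How it is judged (in metres and radians):
On the way, in this order (a step that is already met when the one before it is completed fails the run):
1. the scoop lies released on the floor of the box while the lid is still open (x of scoop_grip in the frame of sweets_box between -0.06 and 0.06 m and y of scoop_grip in the frame of sweets_box between -0.045 and 0.045 m and z of scoop_grip in the frame of sweets_box below 0.025 m and angle between scoop's own z axis and vertical below 0.3 rad and contact force between scoop and the fingers below 0.05 N and linear speed of scoop below 0.03 m/s and value of joint lid above 0.8 rad), for 0.2 s.
2. the lid has clicked: it stays shut with the hand off it (x of scoop_grip in the frame of sweets_box between -0.06 and 0.06 m and y of scoop_grip in the frame of sweets_box between -0.045 and 0.045 m and z of scoop_grip in the frame of sweets_box below 0.025 m and angle between scoop's own z axis and vertical below 0.3 rad and value of joint lid below 0.15 rad and contact force between sweets_box and the fingers below 0.05 N and contact force between sweets_box and the arm below 0.05 N), for 0.3 s.
At the end, for the whole second after the job is handed in: The scoop lies flat and at rest on the floor of the box (tilt under 0.3 rad, grip point under 25 mm above the underside), the lid is latched (angle below 0.15 rad with nothing pressing on it), and bowl, trivet and caddy are within 20 mm of where they started (all of step 2 and contact force between scoop and the fingers below 0.05 N and linear speed of scoop below 0.03 m/s and distance of each of oribe_bowl, iron_trivet, tea_caddy from where it was at the start of the episode below 0.02 m); the robot touches nothing.
It fails at once if the hand presses on the box or its lid with more than 20 N (contact force between sweets_box and the fingers above 20 N or contact force between sweets_box and the arm above 20 N).
It fails at once if the green bowl is moved more than 20 mm or tipped (distance of oribe_bowl from where it was at the start of the episode above 0.02 m or angle between oribe_bowl's own z axis and vertical above 0.3 rad).
It fails at once if the iron trivet is moved more than 20 mm or tipped (distance of iron_trivet from where it was at the start of the episode above 0.02 m or angle between iron_trivet's own z axis and vertical above 0.3 rad).
It fails at once if the red tea caddy is moved more than 20 mm or tipped (distance of tea_caddy from where it was at the start of the episode above 0.02 m or angle between tea_caddy's own z axis and vertical above 0.3 rad).
It also fails if it takes over 72 s, if anything falls off the work surface, if the arm or the gripper's body presses on something with over 40 N, if the wrist force passes 120 N, or if a joint passes its speed limit or range.

## Robot

A 6-joint arm with a two-finger parallel gripper is mounted at the origin on the work surface. World frame = base frame: x ahead of the robot, y to its left, z up, the work surface at z = 0. Lengths are in mm, angles in rad, forces in N, time in s.
With the tool pointing down it reaches from about 275 to 750 mm from the base axis. Payload 10.2 kg.
Tool frame: the origin (TCP) lies at the very end of the fingers, on their centre line; the grasp point (between the pads) lies 19 mm behind it; z points along the fingers, y is the line along which they close (so a half turn about z gives the same grasp; the last joint's range is limited). The gripper opens to 85 mm and grips with 20 to 120 N. Pads are 22 mm wide; open, the fingers measure 114 mm over their backs; the gripper's body (76 mm by 85 mm) begins 54 mm behind the grasp point. The pads swing forward as they close: fully open they stand 13 mm farther back than shut.
Start: joints at [-1.345, 0.313, 1.498, -0, 1.331, -0.223], TCP at [227.778, -473.02, 231.294] pointing down, gripper open.
Joint ranges: [-2.94, 2.94], [-0.97, 2.17], [0.19, 2.56], [-1.23, 4.37], [0.02, 3.11], [-2.88, 2.88]. Speed limits (rad/s): [2.39, 2.39, 3.01, 3.14, 3.14, 3.14].

## Interface

Orientations are given as a unit quaternion [w, x, y, z].
In Python, from rig import ctrl, optics gives the robot as it stands. The module is installed in compiled form; this text tells all that it offers.
- The arm moves only by the shell command python3 -m handwheel 'ROWS' [FORCE]. ROWS is JSON, a list that holds one entry, the list of rows, each a list of 5 numbers: the gripper command: -1 is fully open, 1 is shut, values between are in proportion, then the shift along the world's x, y, z in units of 50 mm (1.0 is 50 mm), then the turn about the world's z in units of 8 degrees (1.0 is 8 degrees). In form: [[[gripper, tx, ty, tz, twist], ...]]. A call has 1 to 10 rows; each row shifts and turns the commanded pose from where the row before left it; what a row does not reach is not made up. A row lasts 1/10 s, in which the tool goes at most 50 mm and 8.59 degrees, less where a joint would pass 70% of its speed; a pose out of reach is approached as far as the arm can. A call is refused whole if a number of a shift passes 1 or a number of a turn 1, either way. A call with a gripper value outside its range is refused whole. The fingers move at their own pace and stop on an object; FORCE is the grip in N (left out, the last holds). Time passes only in rows, so rows that do not move let the fingers close. It gives the time, the measured TCP pose, the force, the opening and the grip force at its end, in the units of the state.
- ctrl.sense(): the state, without advancing time (a new reading comes with each control period).
- optics.capture(name): name is "scene" or "top" or "wrist"; returns a dict with "img" (384x512x3 uint8, blue, green, red), "K" (3x3 intrinsics, pixels), "dist_coeffs" ([k1, k2, p1, p2, k3] as OpenCV has them; the pictures are not rectified), "R" (3x3) and "t" (3): a world point X has camera coordinates R X + t. Camera axes: x right, y down, z forward; pixel columns grow to the right and rows downward; lengths in mm; the calibration is good to about 2 mm. A picture is of the moment at which its call begins. There is no depth.
- ctrl.finish_job(): hands the job in; it is judged then, once.
The state is a dict: "time_s": time; "joints": joint angles; "dq": joint speeds; "tau": joint torques, N m; "eef_pos": TCP position; "ee_rot": TCP orientation; "force": force on the tool from outside, world axes, zero at the start; "wrist_torque": the same for the moment, N m; "grip_width": opening from 0.0 (shut) to 1.0 (fully open); "grip_force": force on a finger pad.
Only numpy, scipy, OpenCV 4.12 (cv2) and the standard library are available. Lean on these libraries where they do the work, as an engineer would, in place of code of your own. Each camera call takes 0.05 s, during which the arm holds its last target. There are 200 camera calls.

## Working session

There is one attempt and no reset: what is moved stays moved. The work goes in short steps, Python scripts to look and compute and a shell command to move; the robot and the scene stay as the last step left them, time stands still between calls to the robot, and variables do not carry over. Pictures are saved under pics/ and viewed, at most 10 in all, crops included, and the job is handed in when it is done.

```bash
mkdir -p pics
cat > h.py <<'E'
import numpy as np, cv2
from rig import ctrl, optics
def ray(c,u,v):
    p=cv2.undistortPoints(np.array([[[u,v]]],float),c["K"],np.array(c["dist_coeffs"],float))[0,0]
    R=np.array(c["R"]);t=np.array(c["t"]);return -R.T@t, R.T@np.array([p[0],p[1],1.])
def onz(c,u,v,z):
    o,d=ray(c,u,v);return o+d*(z-o[2])/d[2]
def tri(c1,p1,c2,p2):
    o1,d1=ray(c1,*p1);o2,d2=ray(c2,*p2)
    s=np.linalg.lstsq(np.stack([d1,-d2],1),o2-o1,rcond=None)[0]
    a=o1+d1*s[0];b=o2+d2*s[1];return (a+b)/2,np.linalg.norm(a-b)
def proj(c,X):
    r=cv2.Rodrigues(np.array(c["R"]))[0]
    return cv2.projectPoints(np.array([X],float),r,np.array(c["t"],float),np.array(c["K"]),np.array(c["dist_coeffs"],float))[0][0,0]
E
python3 - <<'E'
from h import *
import pickle
d={}
for n in("scene","top"):
    d[n]=optics.capture(n);c=d[n]
    print(n,-np.array(c["R"]).T@c["t"])
    cv2.imwrite(f"pics/{n}0.png",cv2.resize(c["img"],(800,600)))
pickle.dump(d,open("c0.pkl","wb"))
s=ctrl.sense();print(s)
E
```

```text
scene [1166.66401675  591.40496931  764.1986097 ]
top [ 387.37586788  -31.48576953 1135.20319267]
{'time_s': 0.1, 'joints': array([-1.34538982e+00,  3.13389363e-01,  1.49834680e+00,  1.30940562e-05,
        1.33101269e+00, -2.23365127e-01]), 'dq': array([-0.00222308, -0.00053735, -0.00092602, -0.00041485,  0.0013854 ,
       -0.00071488]), 'tau': array([ 2.46304429e-03, -4.12893641e+01, -2.60144234e+01, -2.52675909e-04,
        2.98333849e-03, -1.15826299e-05]), 'eef_pos': array([ 227.7325514 , -472.78387751,  230.80009089]), 'ee_rot': array([-5.78107600e-04,  9.74931135e-01,  2.22506063e-01,  5.76874725e-06]), 'force': array([ 0.3122046 ,  0.13638884, -0.36634969]), 'wrist_torque': array([-0.01264543, -0.039361  , -0.00471475]), 'grip_force': 0.0, 'grip_width': 1.002688895370796}
```

View pics/scene0.png

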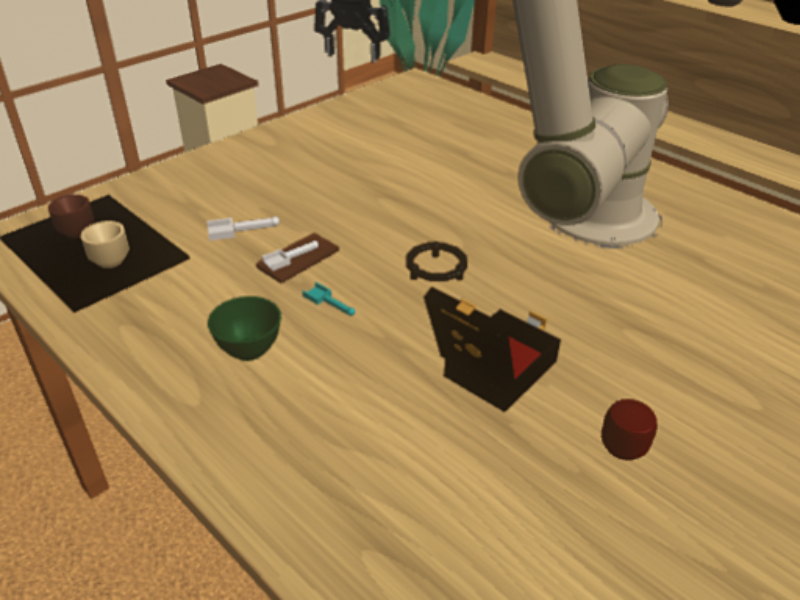

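View pics/top0.png

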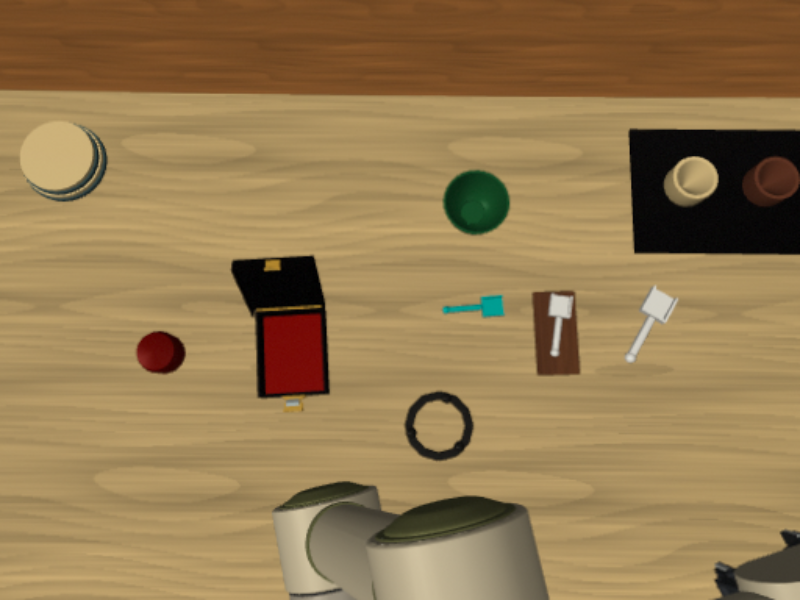

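The scene (800x600 pixels) holds three scoop-like things:
- Silver on the dark rest: top (559,323), scene (290,256).
- Larger silver on the table: top (650,323), scene (243,228).
- Turquoise: top (475,307), scene (330,299).

I choose the silver one on the rest. The box is at top (292,352), with its hinge on the far (+x) side and its catch at (293,405).

Run:
```python
from h import *
import pickle
d=pickle.load(open("c0.pkl","rb"));T,S=d["top"],d["scene"]
def comps(c,f,amin=40):
    b,g,r=[c["img"][...,i].astype(int) for i in range(3)]
    m=f(b,g,r).astype(np.uint8);n,l,st,ce=cv2.connectedComponentsWithStats(m)
    return [(l==i,st[i],ce[i]) for i in range(1,n) if st[i][4]>=amin]
sil=lambda b,g,r:(np.minimum(np.minimum(b,g),r)>130)&(abs(r-b)<25)
for n,c in d.items():
    for m,st,ce in comps(c,sil):
        if st[4]>3000: continue
        pts=np.argwhere(m)[:,::-1].astype(float)
        mu=pts.mean(0);w,v=np.linalg.eigh(np.cov((pts-mu).T));a=v[:,1];pr=(pts-mu)@a
        e0,e1=mu+a*pr.min(),mu+a*pr.max()
        print(n,"sil",st,ce.round(1),e0.round(1),e1.round(1),onz(c,*e0,20).round(0),onz(c,*e1,20).round(0))
red=lambda b,g,r:(r>90)&(g<40)&(b<40)
for m,st,ce in comps(T,red,500):
    cn=cv2.findContours(m.astype(np.uint8),0,2)[0][0]
    q=cv2.boxPoints(cv2.minAreaRect(cn));print("red",st,[ (p.round(1),onz(T,*p,5).round(0)[:2],onz(T,*p,45).round(0)[:2]) for p in q])
# others
for nm,p,z in(("bowl",(477,202),65),("trivet",(439,426),25),("caddy",(161,353),66),("rest",(557,333),12),("hinge L",(254,314),50),("hinge R",(325,304),50),("box-x corners",(259,397),45),("",(329,393),45),("lidtip L",(233,263),190),("lidtip R",(314,257),190)):
    print(nm,onz(T,p[0]*.64,p[1]*.64,z).round(0))
```

```text
scene sil [133 139  45  14 292] [150.3 144.9] [177.2 141.1] [133.3 147.4] [ 497. -398.   20.] [ 609. -459.   20.]
scene sil [169 154  35  18 212] [183.2 163.3] [202.8 155.5] [169.6 168.6] [ 492. -287.   20.] [ 597. -301.   20.]
top sil [400 184  33  48 454] [416.7 203.2] [425.2 187.3] [401.7 230.9] [ 597. -472.   20.] [ 483. -406.   20.]
top sil [351 188  16  40 282] [357.6 202.1] [359.3 188.7] [354.4 227.2] [ 592. -302.   20.] [ 491. -286.   20.]
red [ 169  201   38   51 1757] [(array([167.9, 202.5], dtype=float32), array([552., 197.]), array([546., 189.])), (array([204.2, 200.9], dtype=float32), array([557., 102.]), array([551.,  97.])), (array([206.3, 249.8], dtype=float32), array([430.,  93.]), array([429.,  88.])), (array([170. , 251.3], dtype=float32), array([425., 186.]), array([424., 178.]))]
bowl [ 736. -157.   65.]
trivet [375. -98.  25.]
caddy [483. 341.  66.]
rest [ 529. -294.   12.]
hinge L [549. 201.  50.]
hinge R [567.  88.  50.]
box-x corners [417. 188.  45.]
 [424.  78.  45.]
lidtip L [601. 204. 190.]
lidtip R [611.  90. 190.]
```

```bash
python3 -m handwheel '[[[-1,0.88,0.51,0,-0.6],[-1,0.88,0.51,0,-0.6],[-1,0.88,0.51,0,-0.6],[-1,0.88,0.51,0,-0.6],[-1,0.88,0.51,0,-0.6],[-1,0.88,0.51,-0.3,-0.6],[-1,0.9,0.54,-0.3,-0.6],[-1,0,0,0,0],[-1,0,0,0,0],[-1,0,0,0,0]]]' 30
python3 - <<'E'
from h import *
import pickle
c=optics.capture("wrist");print(ctrl.sense()["eef_pos"],ctrl.sense()["ee_rot"],-np.array(c["R"]).T@c["t"])
pickle.dump(c,open("w1.pkl","wb"));cv2.imwrite("pics/w1.png",c["img"])
d=pickle.load(open("c0.pkl","rb"));T,S=d["top"],d["scene"]
print(tri(T,(354.4,227.2),S,(202.8,155.5)),tri(T,(359.3,188.7),S,(169.6,168.6)))
E
```

```text
time_s: 1.1
eef_pos: [526.2, -299.6, 203.7]
ee_rot: [0.0, 0.998, -0.069, 0.0]
force: [0.0, -0.2, -0.2]
grip_width: 1.0
grip_force: 0.0
[ 526.02777095 -299.87471146  203.9170963 ] [ 2.67380806e-04  9.97594335e-01 -6.93212298e-02  1.96432859e-04] [ 599.17621984 -308.77794346  346.4297285 ]
(array([ 491.55303139, -286.5667211 ,   20.26581649]), np.float64(0.8557970776576849)) (array([ 593.55135466, -303.85861622,   16.21610811]), np.float64(3.629439678321959))
```

View pics/w1.png

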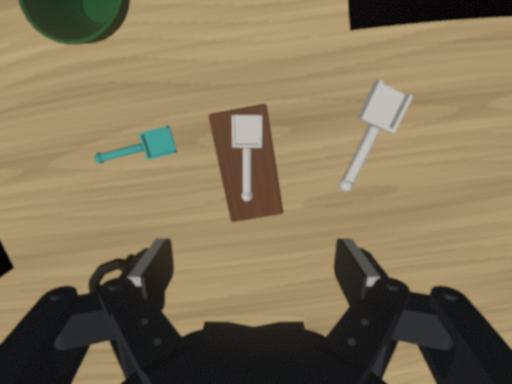

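The wrist view confirms the choice. The small silver scoop lies on the brown rest, with its ball end at (247,197) and its shovel at (247,131). The other silver one at (377,135) is clearly larger, and the turquoise one is at (137,147). Next I measure the scoop from this view together with the top camera.

Run:
```python
from h import *
import pickle
c=pickle.load(open("w1.pkl","rb"));T=pickle.load(open("c0.pkl","rb"))["top"]
b,g,r=[c["img"][...,i].astype(int) for i in range(3)]
m=((np.minimum(np.minimum(b,g),r)>120)&(abs(r-b)<25)).astype(np.uint8)
n,l=cv2.connectedComponents(m);k=l[131,247];ys,xs=np.nonzero(l==k)
print(len(xs),ys.min(),ys.max())
row=lambda y:xs[ys==y].mean()
for y in range(ys.min(),ys.max()+1,6): print(y,np.ptp(xs[ys==y])+1,row(y))
yb,yt=ys.max()+.5,ys.min()-.5
ph=[np.mean([row(y) for y in range(ys.max()-6,ys.max())]),yb]; pt=[np.mean([row(y) for y in range(ys.min()+2,ys.min()+10)]),yt]
print("ball",tri(c,ph,T,(354.4,227.2)),"front",tri(c,pt,T,(359.3,188.7)))
B,F=onz(c,*ph,19),onz(c,*pt,24);print(B,F,np.linalg.norm(F-B),np.arctan2(F[1]-B[1],F[0]-B[0]))
u=(F-B)/np.linalg.norm(F-B);print("grip",B+u*47)
# rest corner heights
br=((r>50)&(r<130)&(r-b>20)&(g<75)).astype(np.uint8)
for cc,seed in((c,(225,150)),(T,(348,213))):
    I=cc["img"].astype(int);mm=((I[...,2]<140)&(I[...,2]>40)&(I[...,1]<80)).astype(np.uint8)
    n,l=cv2.connectedComponents(mm);k=l[seed[1],seed[0]]
    q=cv2.boxPoints(cv2.minAreaRect(cv2.findContours((l==k).astype(np.uint8),0,2)[0][0]));print(q.tolist(),[onz(cc,*p,12).round(0)[:2].tolist() for p in q])
```

```text
1423 115 200
115 29 246.0
121 31 246.0
127 30 246.5
133 30 246.5
139 30 246.5
145 30 246.5
151 8 246.5
157 8 246.5
163 8 246.5
169 8 246.5
175 8 246.5
181 8 246.5
187 8 246.5
193 9 246.0
199 7 246.0
ball (array([ 491.24982956, -285.44499788,   22.46141195]), np.float64(0.7057306636542882)) front (array([ 592.00049435, -300.38534208,   22.25045143]), np.float64(2.2091821947267696))
[ 490.316593   -284.91058634   19.        ] [ 592.91830202 -299.77169322   24.        ] 103.79288603362616 -0.14384234132759366
grip [ 536.77719842 -291.64006512   21.26412434]
[[209.2239990234375, 114.23198699951172], [264.9280090332031, 104.10399627685547], [284.4640197753906, 211.552001953125], [228.760009765625, 221.67999267578125]] [[599.0, -257.0], [601.0, -323.0], [466.0, -331.0], [462.0, -258.0]]
[[340.52056884765625, 187.08966064453125], [367.2406005859375, 185.47027587890625], [370.46112060546875, 238.60842895507812], [343.7410888671875, 240.22781372070312]] [[597.0, -255.0], [602.0, -324.0], [463.0, -328.0], [458.0, -260.0]]
```

```bash
python3 -m handwheel '[[[-0.2,0.22,0.16,-0.4,-0.04],[-0.2,0,0,-0.8,0],[-0.2,0,0,-0.8,0],[-0.2,0,0,-0.8,0],[-0.2,0,0,-0.5,0],[-0.2,0,0,-0.3,0],[-0.2,0,0,0,0],[-0.2,0,0,0,0]]]'
```

```text
time_s: 1.95
eef_pos: [538.2, -291.8, 24.9]
ee_rot: [0.001, 0.997, -0.072, 0.001]
force: [0.3, 0.7, 0.5]
grip_width: 0.607
grip_force: 0.0
```

```bash
python3 -m handwheel '[[[-0.2,-0.02,0,-0.1,0],[-0.2,0,0,-0.1,0],[-0.2,0,0,0,0],[1,0,0,0,0],[1,0,0,0,0],[1,0,0,0,0],[1,0,0,0,0],[1,0,0,0,0],[1,0,0,0,0],[1,0,0,0,0]]]' 30
```

```text
time_s: 2.95
eef_pos: [537.0, -291.0, 13.7]
ee_rot: [0.0, 0.997, -0.072, 0.0]
force: [-0.3, 0.5, 4.6]
grip_width: 0.105
grip_force: 32.1
```

```bash
python3 -m handwheel '[[[1,0,0,0.6,0],[1,0,0,0.9,0],[1,-0.1,0.5,0.9,0],[1,-0.1,0.9,0.6,0.3],[1,-0.2,0.9,0,0.3],[1,-0.2,0.9,0,0.3],[1,-0.2,0.9,0,0.3],[1,-0.2,0.9,0,0.3],[1,0,0.9,0,0],[1,0,0.9,0,0]]]'
python3 -m handwheel '[[[1,-0.2,0.9,0,0],[1,-0.2,0.8,0,0],[1,0,0,0,0],[1,0,0,0,0],[1,0,0,0,0]]]'
python3 - <<'E'
from h import *
import pickle
c=optics.capture("wrist");pickle.dump(c,open("w2.pkl","wb"));cv2.imwrite("pics/w2.png",c["img"])
T=optics.capture("top");pickle.dump(T,open("t2.pkl","wb"))
s=ctrl.sense();print(s["eef_pos"],s["ee_rot"])
E
```

```text
time_s: 3.95
eef_pos: [486.7, 46.4, 159.4]
ee_rot: [-0.0, 0.999, 0.033, -0.0]
force: [1.0, -0.5, -0.4]
grip_width: 0.107
grip_force: 31.6
time_s: 4.45
eef_pos: [467.5, 129.0, 159.4]
ee_rot: [0.0, 0.999, 0.033, -0.0]
force: [0.3, -0.6, -0.3]
grip_width: 0.103
grip_force: 31.5
[467.63092597 128.73144493 159.41171715] [ 5.15371277e-05  9.99478364e-01  3.22952659e-02 -1.16647012e-04]
```

View pics/w2.png

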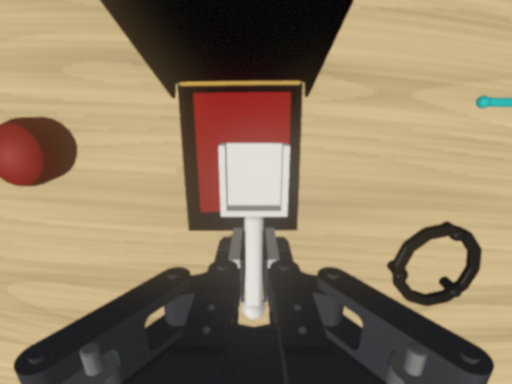

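The wrist view shows the scoop held straight over the box. The rim's near corners are at (189,230) and (298,229), and the hinge line runs from (180,84) to (303,82).

Run:
```python
from h import *
import pickle
c=pickle.load(open("w2.pkl","rb"));T=pickle.load(open("c0.pkl","rb"))["top"]
I=c["img"].astype(int)
dark=(I.max(2)<60)
print("row225",np.nonzero(dark[225,150:232])[0][[0,-1]]+150, "right", np.nonzero(dark[222,270:340])[0][[0,-1]]+270)
print("row100",np.nonzero(dark[105,100:230])[0][[0,-1]]+100,np.nonzero(dark[105,260:400])[0][[0,-1]]+260,"col200 rows",np.nonzero(dark[180:260,205])[0][[0,-1]]+180)
A,B=tri(c,(189,230.5),T,(259*.64,397*.64)),tri(c,(298,230),T,(329*.64,393*.64))
print(A,B)
P=[onz(c,*p,45) for p in((189,230.5),(298,230),(180,88),(303,87))];print(np.round(P,1))
red=((I[...,2]>90)&(I[...,1]<50)).astype(np.uint8)
print([onz(c,*p,z).round(0)[:2] for p in((195,93),(291,92),(201,212)) for z in(45,5)])
print("catch top cam",onz(T,293*.64,405*.64,50),"lidbar", onz(T,272*.64,265*.64,180))
```

```text
Traceback (most recent call last):
IndexError: index 0 is out of bounds for axis 0 with size 0
```

Run:
```python
from h import *
import pickle
c=pickle.load(open("w2.pkl","rb"));T=pickle.load(open("c0.pkl","rb"))["top"]
print(tri(c,(189,230.5),T,(259*.64,397*.64)),tri(c,(298,230),T,(329*.64,393*.64)))
P=np.array([onz(c,*p,45) for p in((189,230.5),(298,230),(180,88),(303,87))]);print(P.round(1),"mid",P.mean(0), np.arctan2(P[2]-P[0],1)[:0])
d=P[2]+P[3]-P[0]-P[1];e=P[0]-P[1];f=P[2]-P[3];print("yaw",np.arctan2(d[1],d[0]),np.arctan2(-e[0],e[1]),np.arctan2(-f[0],f[1]),"sizes",np.linalg.norm(d)/2,np.linalg.norm(e),np.linalg.norm(f))
print([onz(c,*p,z).round(0)[:2].tolist() for p in((195,93),(291,92),(201,212)) for z in(45,5)])
print("catch",onz(T,293*.64,405*.64,50))
```

```text
(array([417.1295905 , 190.32962057,  43.97667498]), np.float64(3.4112758411262107)) (array([423.87539583,  79.36835863,  39.60292366]), np.float64(2.8137436743919806))
[[417.5 191.8  45. ]
 [425.5  81.6  45. ]
 [553.8 200.2  45. ]
 [561.7  92.4  45. ]] mid [489.63919908 141.52325821  45.        ] []
yaw 0.06997749314423056 0.0723170340947694 0.07239091882811853 sizes 136.57707870795556 110.48741265962622 108.13859470186021
[[550.0, 187.0], [552.0, 195.0], [557.0, 102.0], [559.0, 97.0], [438.0, 180.0], [423.0, 187.0]]
catch [404.93315429 133.31531127  50.        ]
```

```bash
python3 -m handwheel '[[[1,0.2,0.12,0,0],[1,0.19,0.11,-0.6,0],[1,0,0,-0.8,0],[1,0,0,-0.6,0],[1,0,0,-0.4,0],[1,0,0,-0.3,0],[1,0,0,-0.15,0],[1,0,0,0,0],[1,0,0,0,0]]]'
```

```text
time_s: 5.45
eef_pos: [487.4, 140.9, 17.7]
ee_rot: [-0.0, 0.999, 0.033, 0.001]
force: [0.7, -0.3, -0.2]
grip_width: 0.104
grip_force: 31.5
```

```bash
python3 -m handwheel '[[[1,0,0,-0.08,0],[1,0,0,-0.06,0],[1,0,0,-0.04,0],[1,0,0,0,0],[1,0,0,0,0]]]'
```

```text
time_s: 5.95
eef_pos: [486.9, 141.2, 8.1]
ee_rot: [0.0, 0.999, 0.033, 0.0]
force: [-0.9, -0.1, 0.8]
grip_width: 0.106
grip_force: 31.5
```

```bash
python3 -m handwheel '[[[1,0,0,-0.02,0],[1,0,0,0,0],[0.3,0,0,0,0],[0.3,0,0,0,0],[0.3,0,0,0,0],[0.3,0,0,0.2,0],[0.3,0,0,0.6,0],[0.3,0,0,0.9,0],[0.3,0,0,0.9,0],[0.3,0,0,0.9,0]]]'
python3 -m handwheel '[[[1,-0.8,0,0.9,0],[1,-0.8,0,0.5,0],[1,-0.4,0,0,0],[1,0,0,0,0]]]'
python3 - <<'E'
from h import *
import pickle
c=optics.capture("wrist");S=optics.capture("scene");pickle.dump((c,S),open("w3.pkl","wb"))
im=np.hstack([cv2.resize(c["img"],(400,300)),cv2.resize(S["img"][150:300,220:420],(400,300))]);cv2.imwrite("pics/w3.png",im)
s=ctrl.sense();print(s["eef_pos"],s["ee_rot"],s["joints"])
E
```

```text
time_s: 6.95
eef_pos: [486.5, 141.2, 184.7]
ee_rot: [-0.0, 0.999, 0.033, 0.0]
force: [0.6, -0.4, -0.9]
grip_width: 0.346
grip_force: 0.0
time_s: 7.35
eef_pos: [392.0, 141.4, 246.0]
ee_rot: [-0.0, 0.999, 0.033, 0.001]
force: [0.3, 0.5, 0.1]
grip_width: 0.004
grip_force: 0.0
[393.85859014 141.18771827 244.9216789 ] [4.64997997e-06 9.99451390e-01 3.31147514e-02 5.76666878e-04] [ 6.25571053e-02  6.20782333e-02  1.76672569e+00 -4.47347857e-05
  1.31163617e+00  1.56712325e+00]
```

View pics/w3.png

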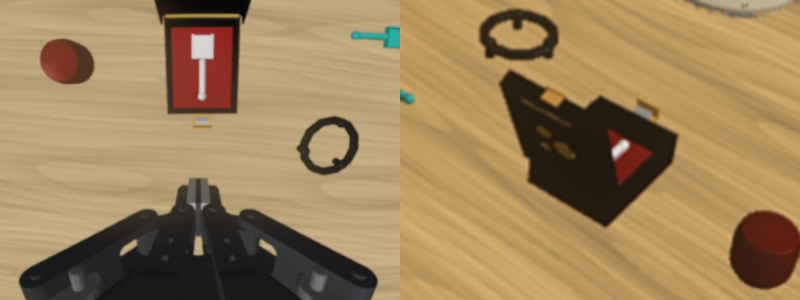

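The scoop lies flat on the red floor, with its shovel at (203,47) and ball end at (202,97) in the left half, well inside the walls. The lid is open and its gold bar shows at (553,97) in the right half.

Run:
```python
from h import *
import pickle
d=pickle.load(open("c0.pkl","rb"));T,S=d["top"],d["scene"]
def gold(c,x0,y0,x1,y1):
    I=c["img"][y0:y1,x0:x1].astype(int);m=(I[...,2]>130)&(I[...,2]-I[...,0]>80)
    ys,xs=np.nonzero(m);print(len(xs),np.ptp(xs),np.ptp(ys));return xs.mean()+x0,ys.mean()+y0
a=gold(T,165,160,185,178);b=gold(S,285,190,310,205);P,e=tri(T,a,S,b);print(a,b,P,e)
u=np.array([np.cos(.07),np.sin(.07),0]);H=np.array([491,140.5,45])+70*u
r=P-H;print("hinge",H,"x",r@u,"z",r[2],"y",r@[-u[1],u[0],0],"ang",np.arctan2(r[2],-(r@u)),"len",np.linalg.norm(r))
```

```text
121 19 12
155 17 10
(np.float64(173.65289256198346), np.float64(165.23140495867767)) (np.float64(301.0), np.float64(194.2774193548387)) [604.14249231 153.06156055 196.66090766] 10.348501343876883
hinge [560.82857002 145.39599931  45.        ] x 43.74399768278729 z 151.6609076569306 y 4.617289223726631 ang 1.8516076265251218 len 157.9110116628073
```

```bash
python3 -m handwheel '[[[1,0.8,0.04,0,0],[1,0.9,0.04,0,0],[1,0.9,0.04,0,0],[1,0.9,0.04,0,0],[1,0.9,0.04,0,0],[1,0.8,0.02,0,0],[1,0,0,-0.6,0],[1,0,0,-0.9,0],[1,0,0,0,0],[1,0,0,0,0]]]' 60
python3 - <<'E'
from h import *
S=optics.capture("scene");cv2.imwrite("pics/s4.png",cv2.resize(S["img"][80:300,200:440],(720,600)))
E
```

```text
time_s: 8.45
eef_pos: [654.0, 152.1, 169.6]
ee_rot: [0.0, 0.999, 0.033, -0.001]
force: [-0.1, 0.4, 1.8]
grip_width: 0.004
grip_force: 0.0
```

View pics/s4.png

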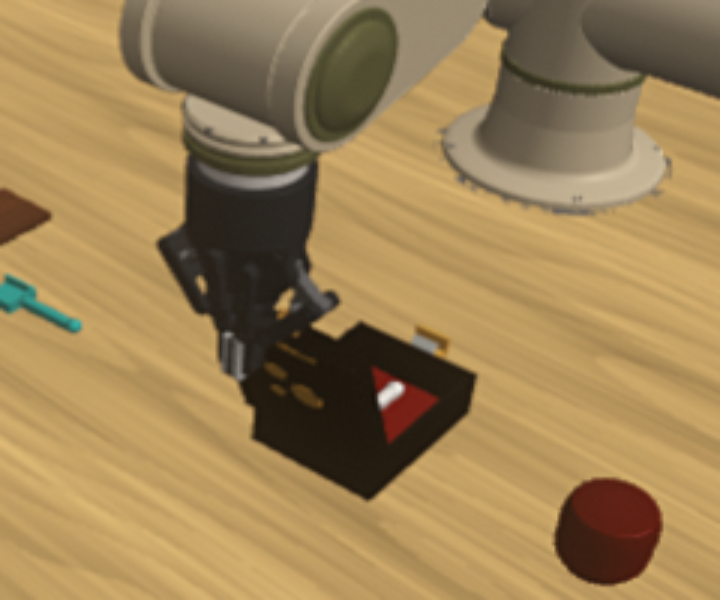

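The closed fingers stand behind the lid at about (232,360) and the lid is untouched. Now I swing it over gently.

```bash
python3 -m handwheel '[[[1,-0.2,-0.014,-0.02,0],[1,-0.2,-0.014,-0.02,0],[1,-0.2,-0.014,-0.02,0],[1,-0.2,-0.014,-0.02,0],[1,-0.2,-0.014,0,0],[1,-0.2,-0.014,0,0],[1,-0.2,-0.014,0,0],[1,-0.1,-0.01,0,0]]]'
python3 -m handwheel '[[[1,0,0,0,0],[1,0,0,0,0]]]'
```

```text
time_s: 9.3
eef_pos: [579.5, 146.9, 168.5]
ee_rot: [-0.0, 0.999, 0.033, 0.003]
force: [0.7, -0.3, 0.9]
grip_width: 0.002
grip_force: 0.6
time_s: 9.5
eef_pos: [579.3, 146.8, 166.4]
ee_rot: [-0.0, 0.999, 0.033, 0.001]
force: [-0.4, 1.1, 0.8]
grip_width: 0.0
grip_force: 0.3
```

```bash
python3 -m handwheel '[[[1,-0.33,-0.023,-0.01,0],[1,-0.33,-0.023,-0.03,0],[1,-0.31,-0.022,-0.07,0],[1,-0.31,-0.022,-0.1,0],[1,-0.27,-0.019,-0.16,0],[1,-0.27,-0.019,-0.2,0],[1,-0.27,-0.019,-0.21,0],[1,-0.27,-0.019,-0.23,0],[1,0,0,0,0],[1,0,0,0,0]]]'
python3 - <<'E'
from h import *
S=optics.capture("scene");cv2.imwrite("pics/s5.png",cv2.resize(S["img"][80:300,200:440],(720,600)))
E
```

```text
time_s: 10.5
eef_pos: [461.4, 138.5, 115.5]
ee_rot: [-0.0, 0.999, 0.033, 0.0]
force: [-0.3, 0.2, 2.7]
grip_width: -0.003
grip_force: 0.8
```

View pics/s5.png

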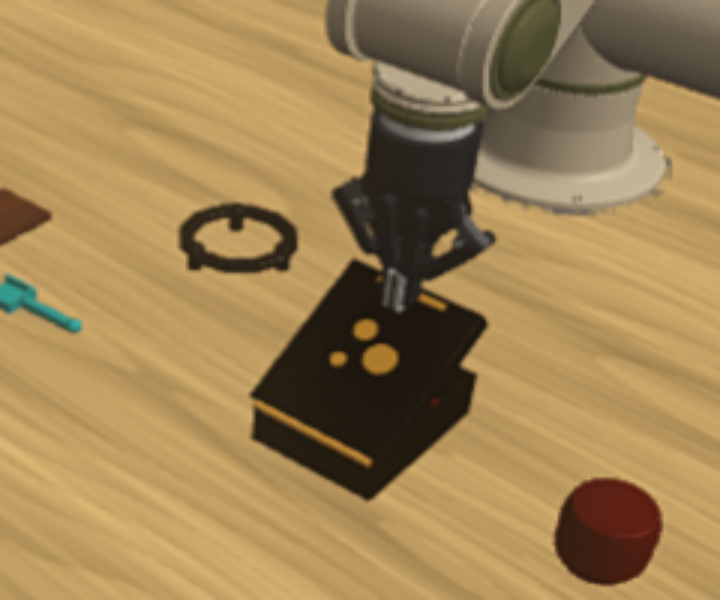

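The finger tip at (397,306) rests on the lid just inside the gold bar, with the lid at about 30 degrees and everything else unmoved.

```bash
python3 -m handwheel '[[[1,-0.14,-0.01,-0.18,0],[1,-0.12,-0.008,-0.18,0],[1,-0.08,-0.006,-0.17,0],[1,-0.06,-0.004,-0.17,0],[1,0,0,0,0],[1,0,0,0,0]]]'
python3 -m handwheel '[[[1,-0.02,0,-0.05,0],[1,-0.02,0,-0.05,0],[1,0,0,0,0]]]'
python3 -m handwheel '[[[1,-0.01,0,-0.04,0],[1,0,0,0,0]]]'
python3 -m handwheel '[[[1,-0.01,0,-0.04,0],[1,0,0,0,0]]]'
```

```text
time_s: 11.15
eef_pos: [440.0, 137.1, 79.6]
ee_rot: [0.0, 0.999, 0.033, -0.001]
force: [-1.7, -0.4, 2.7]
grip_width: 0.0
grip_force: 1.1
time_s: 11.45
eef_pos: [438.8, 137.1, 74.8]
ee_rot: [0.0, 0.999, 0.033, 0.0]
force: [0.6, -1.0, 1.5]
grip_width: -0.003
grip_force: 1.0
time_s: 11.65
eef_pos: [438.3, 137.0, 72.8]
ee_rot: [0.0, 0.999, 0.033, 0.0]
force: [1.7, -1.3, 1.9]
grip_width: -0.005
grip_force: 1.0
time_s: 11.85
eef_pos: [437.7, 137.1, 70.8]
ee_rot: [0.0, 0.999, 0.033, 0.0]
force: [2.3, -1.2, 2.2]
grip_width: -0.0
grip_force: 1.0
```

```bash
python3 -m handwheel '[[[1,0,0,-0.02,0],[1,0,0,0,0]]]' | grep -E 'eef|^force'
python3 -m handwheel '[[[1,0,0,-0.02,0],[1,0,0,0,0]]]' | grep -E 'eef|^force'
python3 -m handwheel '[[[1,0,0,-0.02,0],[1,0,0,0,0]]]' | grep -E 'eef|^force'
python3 -m handwheel '[[[1,0,0,-0.02,0],[1,0,0,0,0]]]' | grep -E 'eef|^force'
```

```text
eef_pos: [437.6, 137.1, 69.8]
force: [1.2, -1.6, 3.1]
eef_pos: [437.4, 137.1, 68.7]
force: [0.1, -1.2, 3.3]
eef_pos: [437.3, 137.1, 67.7]
force: [-1.1, -1.1, 2.0]
eef_pos: [437.3, 137.1, 66.7]
force: [-2.1, 0.6, 1.7]
```

```bash
python3 -m handwheel '[[[1,0,0,-0.02,0],[1,0,0,0,0]]]' | grep -E 'eef|^force'
python3 -m handwheel '[[[1,0,0,-0.02,0],[1,0,0,0,0]]]' | grep -E 'eef|^force'
python3 -m handwheel '[[[1,0,0,-0.02,0],[1,0,0,0,0]]]' | grep -E 'eef|^force'
python3 -m handwheel '[[[1,0,0,-0.02,0],[1,0,0,0,0]]]' | grep -E 'eef|^force'
```

```text
eef_pos: [437.5, 137.2, 65.7]
force: [-1.7, -0.4, 1.6]
eef_pos: [437.5, 137.2, 64.8]
force: [-1.3, 0.6, 3.3]
eef_pos: [437.5, 137.2, 64.0]
force: [-3.0, 0.4, 7.4]
eef_pos: [437.4, 137.2, 63.2]
force: [-5.0, 0.5, 8.7]
```

```bash
python3 -m handwheel '[[[1,0,0,-0.02,0],[1,0,0,0,0]]]' | grep -E 'eef|^force'
python3 -m handwheel '[[[1,0,0,-0.02,0],[1,0,0,0,0]]]' | grep -E 'eef|^force'
```

```text
eef_pos: [437.3, 137.2, 62.2]
force: [-5.4, -0.1, 10.3]
eef_pos: [437.2, 137.2, 61.2]
force: [-6.3, -0.5, 9.9]
```

```bash
python3 -m handwheel '[[[1,-0.01,0,-0.02,0],[1,0,0,0,0]]]' | grep -E 'eef|^force'
python3 -m handwheel '[[[1,0,0,-0.01,0],[1,0,0,0,0]]]' | grep -E 'eef|^force'
```

```text
eef_pos: [437.0, 137.1, 60.3]
force: [-4.6, -0.2, 10.7]
eef_pos: [437.0, 137.2, 59.8]
force: [-5.5, -1.1, 8.5]
```

```bash
python3 -m handwheel '[[[1,0,0,-0.01,0],[1,0,0,0,0]]]' | grep -E 'eef|^force'
python3 -m handwheel '[[[1,0,0,-0.01,0],[1,0,0,0,0]]]' | grep -E 'eef|^force'
```

```text
eef_pos: [437.2, 137.1, 58.9]
force: [0.9, 0.1, -0.4]
eef_pos: [437.3, 137.1, 58.2]
force: [-0.7, 0.0, 0.1]
```

Force dropped from about 10 N to 0: that was the click. I follow it a little further to feel the stop.

```bash
python3 -m handwheel '[[[1,0,0,-0.02,0],[1,0,0,0,0]]]' | grep -E 'eef|^force'
python3 -m handwheel '[[[1,0,0,-0.01,0],[1,0,0,0,0]]]' | grep -E 'eef|^force'
```

```text
eef_pos: [437.1, 137.1, 57.2]
force: [0.2, -0.1, -0.5]
eef_pos: [437.1, 137.1, 56.8]
force: [-0.2, -0.1, 0.0]
```

```bash
python3 -m handwheel '[[[1,0,0,-0.01,0],[1,0,0,0,0]]]' | grep -E 'eef|^force'
python3 -m handwheel '[[[1,0,0,-0.01,0],[1,0,0,0,0]]]' | grep -E 'eef|^force'
```

```text
eef_pos: [437.1, 137.1, 56.3]
force: [0.5, 0.4, 0.2]
eef_pos: [437.2, 137.1, 56.1]
force: [-0.8, 1.0, 2.9]
```

Force rises again at the hard stop, so the lid is latched. Now I withdraw upward and check.

```bash
python3 -m handwheel '[[[1,0,0,0.1,0],[1,0,0,0.4,0],[1,0,0,0.9,0],[1,-0.3,0,0.9,0],[1,-0.6,0,0.9,0],[1,-0.6,0,0,0],[1,0,0,0,0],[1,0,0,0,0],[1,0,0,0,0],[1,0,0,0,0]]]'
python3 - <<'E'
from h import *
S=optics.capture("scene");cv2.imwrite("pics/s6.png",cv2.resize(S["img"][80:300,100:440],(800,518)))
E
```

```text
time_s: 16.45
eef_pos: [364.9, 137.0, 212.1]
ee_rot: [0.0, 0.999, 0.033, -0.0]
force: [0.5, -0.0, 0.2]
grip_width: 0.001
grip_force: 0.0
```

View pics/s6.png

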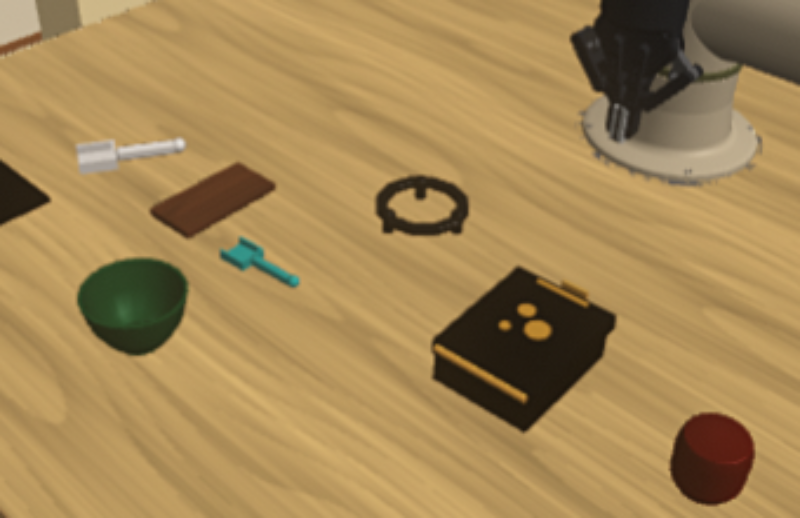

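The lid is shut with the hand clear (box at (525,345)). The bowl, trivet and caddy are in place, and the rest is empty.

```bash
python3 -c "
from rig import ctrl
print(ctrl.finish_job())"
```

```text
the job is handed in; nothing more can be done
None
```

The silver scoop was laid flat in the box, the lid was clicked shut with about 12 N and stayed shut with the hand off it, the bowl, trivet and caddy were left standing, and the job was handed in at about 16.5 s (no verdict was returned).

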